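# Fetch an end cap from under a low rack with a reacher

## Robot

A 7-joint arm with a two-finger parallel gripper is mounted at the origin on the work surface; the furniture and walls round the work are solid. World frame = base frame: x ahead of the robot, y to its left, z up, the work surface at z = 0. Lengths are in m, angles in rad, forces in N, time in s.
With the tool pointing down it reaches from about 0.4 to 0.875 m from the base axis. Payload 19.3 kg.
Tool frame: the origin (TCP) lies at the very end of the fingers, on their centre line; the grasp point (between the pads) lies 19 mm behind it; z points along the fingers, y is the direction in which the jaws open and shut (so a half turn about z gives the same grasp; the last joint's range is limited). The gripper opens to 85 mm and grips with 20 to 120 N. Pads are 22 mm wide; open, the fingers measure 114 mm over their backs; the gripper's body (76 mm by 85 mm) begins 54 mm behind the grasp point. The pads swing forward as they close: fully open they stand 13 mm farther back than shut.
Start: joints at [1.048, 0.521, -0.036, 1.599, 0.021, 1.021, -0.113], TCP at [0.273, -0.562, 0.194] pointing down, gripper open.
Joint ranges: [-2.91, 2.91], [-0.3, 2.13], [-1.5, 1.42], [0.17, 2.43], [-1.26, 4.41], [0.16, 1.93], [-2.52, 2.52]. Speed limits (rad/s): [1.89, 1.89, 2.39, 2.39, 3.01, 3.01, 3.01].

## Interface

Orientations are given as [roll, pitch, yaw] about the fixed x, y, z axes, in that order (R = Rz(yaw) Ry(pitch) Rx(roll)).
In Python, from workcell import bot, vision, job_done gives the robot as it stands.
- The arm moves only by the tool arm_command, never from a script. Its arguments are lists of equal length, an entry for each row: "gripper": the finger opening in cm, from 0 to 8.54; "slide": the shift along the tool's x, y, z in cm, a list of three; "turn": the turn, a rotation vector about the tool's x, y, z in degrees, a list of three. A call has 1 to 5 rows; each row is the pose to reach, as a shift and turn from the pose commanded when the call began, along the tool's axes at that moment; what a row does not reach only later rows make up. A row lasts 1/8 s, in which the tool goes at most 62.5 mm and 10.7 degrees, less where a joint would pass 70% of its speed; a pose out of reach is approached as far as the arm can. A call with a gripper value outside its range is refused whole. The fingers move at their own pace and stop on an object; "force" is the grip in N (left out, the last holds). Time passes only in rows, so rows that repeat a pose let the fingers close. It gives the time, the measured TCP pose, the force and the opening at its end, in the units of the state.
- bot.observe(): the state, without advancing time (a new reading comes with each control period).
- vision.grab_frame(name): name is "scene" or "top" or "wrist"; returns the picture (420x560x3 uint8, blue, green, red); there is no depth.
- vision.camera_model(name): a dict with "mtx" (3x3 intrinsics, pixels), "k1" (the pictures are not rectified: a ray, as slopes to the right and down, at radius r is drawn at 1 + k1 r^2 times it, then the intrinsics apply), "T" (4x4, takes a point from camera to world coordinates). Camera axes: x right, y down, z forward; pixel columns grow to the right and rows downward; lengths in m; the calibration is good to about 2 mm. A picture is of the moment at which its call begins: read the wrist's pose just before it. camera_model takes no time and is no camera call; for the wrist camera it gives the pose at the moment of the call.
- job_done(): hands the job in, once; it reports no verdict.
The state is a dict: "clock": time; "qpos": joint angles; "qd": joint speeds; "joint_efforts": joint torques, N m; "position": TCP position; "tool_rot": TCP orientation; "force": force on the tool from outside, world axes, zero at the start; "moment": the same for the moment, N m; "grip_width": finger opening in m.
Only numpy, scipy, OpenCV 4.12 (cv2) and the standard library are available. Lean on these libraries where they do the work, as an engineer would, in place of code of your own. Each camera call takes 0.05 s, during which the arm holds its last target. There are 200 camera calls.

## Task

A black tube end cap has slid under the low wire rack, where hands do not fit. Take the reacher by its grip and trigger, slide it in until its open jaws stand either side of the cap, squeeze the trigger to close them on it, and draw it out in the jaws onto the open bench, well clear of the rack's mouth. Then let go so that the jaws open again; leave the wood block under the rack where it is and do not touch the cap with your own fingers.

Things in the scene. Friction and masses are not known exactly. Their poses are not given: they have to be found in the camera images.
- reacher: Grey/blue reacher, 0.3 kg, lying on its side on the bench; slide it flat. +x forward along the shaft, z up. Origin on the bench midway between flat faces to grip from above: grey grip's rear x=-29 mm, blue trigger's front x=+29 mm (released); both y -32 to +30 mm, 40 mm high. Shaft 13 mm thick along y=+45 mm, handle housing y 34 to 60, head (42 mm wide) at x 199-225, jaw tips at x=300 mm.
- reacher_jaws (a point): Middle of the space between the two jaws, fixed to the reacher at its x=278, y=45, z=17 mm; same axes. Rubber pads 40 mm long (x), 6 to 28 mm above the bench. Open, they stand about 62 mm apart at the rear, 90 mm at the tips, 110 mm over the backs.
- reacher_trigger (a joint): Trigger travel toward the grip, m: 0 released, jaws open; 0.018 stop. Spring 8 N at 0, 12.5 N at the stop; squeeze with 20-40 N. Pads at mid-length are 76 mm apart at 0, 60 at 0.005, 28 and parallel at 0.014; they grip the cap near 0.013. A light hold taking up 5 mm leaves the jaws wide. If both fingers close evenly the tool moves forward by half the travel.
- end_cap: Black square tube end cap, 30 x 30 mm, 19 mm high, 12 g, loose on the bench in the left or right half under the rack, 75 to 110 mm inside the mouth. Origin at the middle of its underside; sides within 0.25 rad of the rack's.
- wire_rack: Low grey rack with a wire top, fixed, 170 mm deep (x), 264 wide (y), 72 high. Origin at bench level under its middle; x points inward, open mouth at x=-85 mm. Inside 250 mm wide, 62 mm clear height, 30 mm lip at the back, no floor. Cap and wood block lie at y about +50 and -50 mm, in either order.
- wood_block: Bystander: brown wood block 45 x 75 x 22 mm, loose, in the other half under the rack, long side roughly along the rack's x. Origin at the middle of its underside.
There are look-alikes about, which are no part of the job. Of the things that look like the end_cap, take the one that is nearest to the robot's base at the start.

How it is judged:
By the outcome, as a careful person would: the job done as asked, in the order asked, and still so for the second after the job is handed in, with the robot touching nothing.
It also fails if it takes over 46 s, if anything falls off the work surface, if the arm or the gripper's body presses on something with over 40 N, if the wrist force passes 120 N, or if a joint passes its speed limit or range.

## Working session

There is one attempt and no reset: what is moved stays moved. The work goes in short steps, Python scripts to look and compute and a tool call to move; the robot and the scene stay as the last step left them, time stands still between calls to the robot, and variables do not carry over. Pictures are saved under pics/ and viewed, about 8 in all and at most 12, crops included, and the job is handed in when it is done.

Besides the shell and the picture viewer there is one more tool, called after "Request:" by a JSON object that holds its "fn" and its "kwargs". arm_command: Moves the arm, as the interface text tells. Its arguments: {"type":"object","properties":{"gripper":{"type":"array","items":{"type":"number"}},"slide":{"type":"array","items":{"type":"array","items":{"type":"number"}}},"turn":{"type":"array","items":{"type":"array","items":{"type":"number"}}},"force":{"type":"number"}},"required":["gripper","slide","turn"]}

```bash
mkdir -p pics
cat > h.py <<'E'
import numpy as np, cv2
from workcell import bot, vision, job_done
from scipy.spatial.transform import Rotation as R
def grab(cam,name):
    m=vision.camera_model(cam); im=vision.grab_frame(cam); cv2.imwrite(f'pics/{name}.png',im); np.savez(f'pics/{name}.npz',T=m['T'],K=m['mtx'],k1=m['k1']); return im
def load(name):
    d=np.load(f'pics/{name}.npz'); return cv2.imread(f'pics/{name}.png'),d
def px2w(d,pts,z):
    p=cv2.undistortPoints(np.array(pts,float).reshape(-1,1,2),d['K'],np.array([float(d['k1']),0,0,0])).reshape(-1,2)
    v=np.c_[p,np.ones(len(p))]@d['T'][:3,:3].T; o=d['T'][:3,3]
    return o+v*((z-o[2])/v[:,2])[:,None]
def w2px(d,P):
    P=np.atleast_2d(P); Ti=np.linalg.inv(d['T']); 
    return cv2.projectPoints(P@Ti[:3,:3].T+Ti[:3,3],np.zeros(3),np.zeros(3),d['K'],np.array([float(d['k1']),0,0,0]))[0].reshape(-1,2)
E
python3 - <<'E'
from h import *
a=grab('scene','s0');b=grab('top','t0')
s=bot.observe();print(s['clock'],s['position'],s['tool_rot'],s['grip_width'])
for n in('s0','t0'): print(load(n)[1]['T'].round(3).tolist())
E
```

```text
0.1 [ 0.27328626 -0.56172253  0.19379782] [-3.14059314e+00  2.20223210e-05  4.52810296e-01] 0.08536005929346074
[[-0.848, -0.296, 0.439, 0.046], [-0.53, 0.479, -0.7, 0.626], [-0.003, -0.826, -0.563, 0.608], [0.0, 0.0, 0.0, 1.0]]
[[0.014, -0.989, 0.146, 0.343], [-1.0, -0.015, -0.006, -0.046], [0.008, -0.146, -0.989, 0.893], [0.0, 0.0, 0.0, 1.0]]
```

View pics/s0.png

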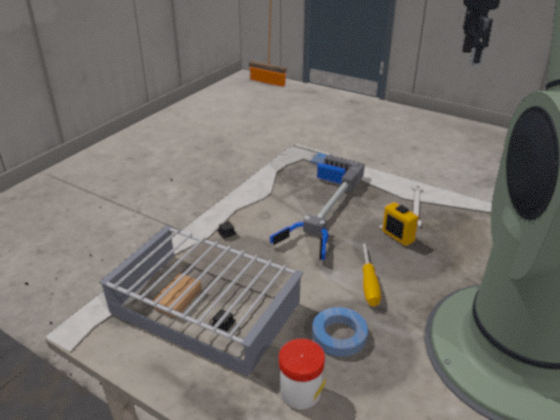

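View pics/t0.png

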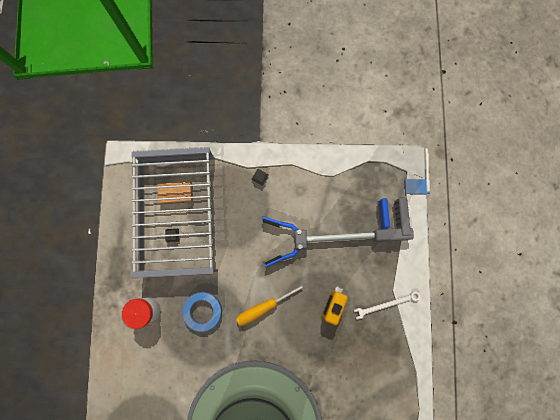

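The end cap look-alikes in the top view are the black cap under the rack at (172,236) and the black cap in the open at (260,177). The base is at about (255,400), so the one under the rack is nearer and also fits the description. Next I measure everything and check it in a close crop.

Run:
```python
from h import *
im,d=load('t0')
hsv=cv2.cvtColor(im,cv2.COLOR_BGR2HSV)
def comps(mask,box,z,n,minA=25):
    x0,y0,x1,y1=box; m=np.zeros_like(mask); m[y0:y1,x0:x1]=mask[y0:y1,x0:x1]
    for c in cv2.findContours(m,cv2.RETR_EXTERNAL,cv2.CHAIN_APPROX_NONE)[0]:
        if cv2.contourArea(c)<minA: continue
        r=cv2.minAreaRect(c); bp=cv2.boxPoints(r); w=px2w(d,bp,z)
        print(n,np.round(r[0],1),'W',px2w(d,[r[0]],z)[0].round(4),'box',w[:,:2].round(3).tolist())
blue=cv2.inRange(hsv,(105,150,60),(130,255,255))
comps(blue,(370,180,402,240),.04,'trigger')
comps(blue,(255,205,320,280),.017,'jaws')
dark=cv2.inRange(hsv,(0,0,0),(180,255,50))
comps(dark,(145,220,205,255),.019,'cap')
comps(dark,(240,160,280,195),.019,'decoy')
comps(cv2.inRange(hsv,(5,90,80),(20,255,255)),(145,170,205,215),.022,'block')
print('rack corners',px2w(d,[(133,152),(212,150),(214,275),(134,275)],.072)[:,:2].round(3).tolist())
print('shaft',px2w(d,[(310,238.5),(370,236.5)],.02)[:,:2].round(4).tolist())
a=cv2.resize(im[140:290,120:270],(600,600),interpolation=cv2.INTER_CUBIC)
b=cv2.resize(im[180:280,250:425],None,fx=800/175,fy=800/175,interpolation=cv2.INTER_CUBIC)
cv2.imwrite('pics/c1.png',a);cv2.imwrite('pics/c2.png',b)
```

```text
trigger [385. 213.] W [ 0.469  -0.2809  0.04  ] box [[0.502, -0.273], [0.503, -0.289], [0.436, -0.289], [0.435, -0.274]]
jaws [282.9 258.2] W [ 0.3683 -0.0586  0.017 ] box [[0.353, -0.018], [0.394, -0.094], [0.383, -0.099], [0.343, -0.024]]
jaws [280.2 222.4] W [ 0.4477 -0.0516  0.017 ] box [[0.456, -0.01], [0.467, -0.013], [0.439, -0.093], [0.429, -0.09]]
block [175.  200.9] W [0.492  0.1848 0.022 ] box [[0.494, 0.223], [0.499, 0.147], [0.491, 0.146], [0.485, 0.222]]
block [174.1 191.9] W [0.5125 0.1879 0.022 ] box [[0.521, 0.228], [0.526, 0.151], [0.504, 0.148], [0.499, 0.225]]
block [174.  183.2] W [0.5324 0.1893 0.022 ] box [[0.533, 0.228], [0.539, 0.151], [0.531, 0.15], [0.526, 0.227]]
rack corners [[0.589, 0.269], [0.596, 0.098], [0.33, 0.083], [0.327, 0.249]]
shaft [[0.4125, -0.118], [0.4187, -0.2515]]
```

View pics/c1.png

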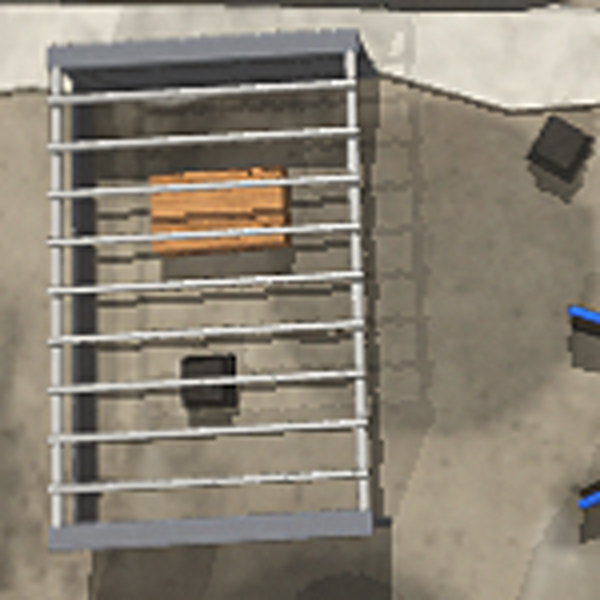

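View pics/c2.png

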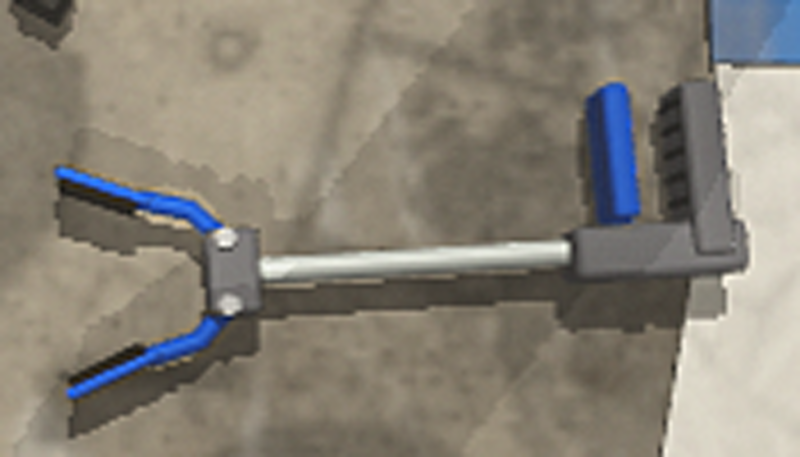

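Run:
```python
from h import *
im,d=load('t0')
f=lambda p,z:px2w(d,np.array(p,float)/(800/175)+[250,180],z)[:,:2].round(4)
g=lambda p,z:px2w(d,np.array(p,float)/4+[120,140],z)[:,:2].round(4)
print('trig front',f([(588,97),(600,222)],.04).tolist(),'grip rear',f([(714,82),(732,248)],.04).tolist())
print('jaw tips',f([(58,172),(71,395)],.028).tolist(),'head',f([(205,228),(260,228),(207,315),(260,310)],.03).tolist())
s=f([(570,250),(262,268)],.02);v=s[1]-s[0];print('shaft',s.tolist(),'yaw',np.arctan2(v[1],v[0]))
c=g([(182,356),(236,354),(236,404),(182,406)],.019);print('cap',c.tolist(),c.mean(0))
r=g([(50,65),(357,52),(372,515),(50,530)],.072)
print('rack inner top',r.tolist())
for p,q in((1,0),(2,3)):
  v=r[p]-r[q];print('side yaw',np.arctan2(-v[1],-v[0]))
b=g([(151,176),(286,168),(290,246),(153,254)],.022);print('block',b.tolist(),b.mean(0))
s=bot.observe();print(R.from_euler('xyz',s['tool_rot']).as_matrix().round(3))
```

```text
trig front [[0.4951, -0.2674], [0.4347, -0.2718]] grip rear [[0.5034, -0.3291], [0.423, -0.3351]]
jaw tips [[0.4565, -0.0127], [0.3498, -0.021]] head [[0.4302, -0.0838], [0.4305, -0.1102], [0.3885, -0.0851], [0.3913, -0.1104]]
shaft [[0.4229, -0.2621], [0.4121, -0.112]] yaw 1.6426245755497701
cap [[0.4288, 0.2035], [0.4304, 0.1733], [0.4026, 0.172], [0.401, 0.202]] [0.4157 0.1877]
rack inner top [[0.5798, 0.2691], [0.589, 0.1034], [0.343, 0.0858], [0.3324, 0.2522]]
side yaw 1.6262614073464619
side yaw 1.6344122929716516
block [[0.5302, 0.226], [0.5358, 0.1497], [0.4912, 0.1454], [0.4856, 0.2222]] [0.5107   0.185825]
[[ 0.899  0.437 -0.   ]
 [ 0.437 -0.899  0.001]
 [-0.    -0.001 -1.   ]]
```

Crop notes: the cap under the rack shows its top face at about px (172,235). It is black, square, 30 mm a side and nearly aligned with the rack. The back lip is on the left of the picture, so the mouth faces −y. The reacher lies at yaw ≈1.64 with its origin at about (0.468, −0.301), and the shaft is nearly parallel to the rack's x. I move above the handle now.

Request:
{"fn": "arm_command", "kwargs": {"gripper": [8.5,8.5,8.5,8.5,8.5], "slide": [[4.7,-2.4,0],[9.4,-4.8,1],[14.1,-7.2,2],[18.8,-9.6,3],[23.5,-12,4]], "turn": [[0,0,5],[0,0,10],[0,0,15],[0,0,20],[0,0,21.9]]}}

```text
clock: 0.72
position: [0.433, -0.3497, 0.1539]
tool_rot: [-3.142, 0.0, 0.069]
force: [0.1, -1.0, -0.2]
grip_width: 0.0849
```

Request:
{"fn": "arm_command", "kwargs": {"gripper": [8.5,8.5,8.5], "slide": [[2.5,-3,1],[4,-4.6,2],[4,-4.6,2]], "turn": [[0,0,0],[0,0,0],[0,0,0]]}}

```text
clock: 1.1
position: [0.4694, -0.3008, 0.1335]
tool_rot: [-3.14, 0.001, 0.073]
force: [-0.7, -0.6, -0.2]
grip_width: 0.0853
```

Run:
```python
from h import *
s=bot.observe();print(s['position'],s['tool_rot'])
grab('wrist','w0');d=load('w0')[1];print(w2px(d,[[.468,-.301,.04],[.470,-.3009,.04]]), w2px(d,[s['position']*np.array([1,1,0])+[0,0,.04]]))
```

```text
[ 0.46942448 -0.30083673  0.13346776] [-3.14030857e+00  1.09816377e-03  7.34205802e-02]
[[282.54425074 193.26750874]
 [282.60582039 190.75572146]] [[282.46889571 191.47107669]]
```

View pics/w0.png

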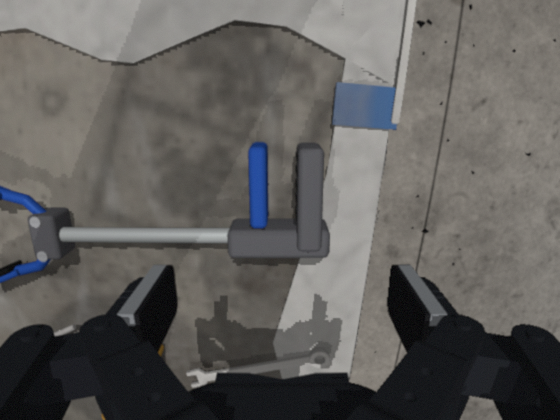

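Run:
```python
from h import *
im,d=load('w0')
print('pts',px2w(d,[(249,147),(249,222),(322,147),(322,222)],.04).round(4).tolist())
print('shaft',px2w(d,[(65,234),(228,236)],.02).round(4).tolist(), px2w(d,[(65,234),(228,236)],.028).round(4).tolist())
print('head corners z.03',px2w(d,[(31,217),(68,208),(40,260),(70,250)],.03).round(4).tolist())
```

```text
pts [[0.5018, -0.2734, 0.04], [0.4426, -0.2763, 0.04], [0.5058, -0.3277, 0.04], [0.4468, -0.3338, 0.04]]
shaft [[0.4114, -0.1109, 0.02], [0.4213, -0.2574, 0.02]] [[0.4149, -0.116, 0.028], [0.4246, -0.2585, 0.028]]
head corners z.03 [[0.4289, -0.087, 0.03], [0.4397, -0.1225, 0.03], [0.3885, -0.0899, 0.03], [0.4011, -0.1202, 0.03]]
```

Request:
{"fn": "arm_command", "kwargs": {"gripper": [8.5,8.5,8.5,8.5,8.5], "slide": [[0.3,0.2,4],[0.3,0.2,8],[0.3,0.2,11],[0.3,0.2,12.1],[0.3,0.2,12.1]], "turn": [[0,0,0],[0,0,0],[0,0,0],[0,0,0],[0,0,0]]}}

```text
clock: 1.78
position: [0.4716, -0.3051, 0.0135]
tool_rot: [3.142, 0.0, 0.07]
force: [0.7, -0.4, -0.2]
grip_width: 0.085
```

Request:
{"fn": "arm_command", "kwargs": {"gripper": [6.5,6.0,5.6,5.4,5.4], "slide": [[0,0,0],[0,0,0],[0,0,0],[0,0,0],[0,0,0]], "turn": [[0,0,0],[0,0,0],[0,0,0],[0,0,0],[0,0,0]], "force": 25}}

```text
clock: 2.4
position: [0.472, -0.3044, 0.0134]
tool_rot: [-3.142, -0.0, 0.071]
force: [0.7, -0.9, 0.4]
grip_width: 0.0537
```

Run:
```python
from h import *
im=grab('top','t1')
cv2.imwrite('pics/c3.png',cv2.resize(im[150:300,130:330],(800,600),interpolation=cv2.INTER_CUBIC))
```

```text
(no output)
```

View pics/c3.png

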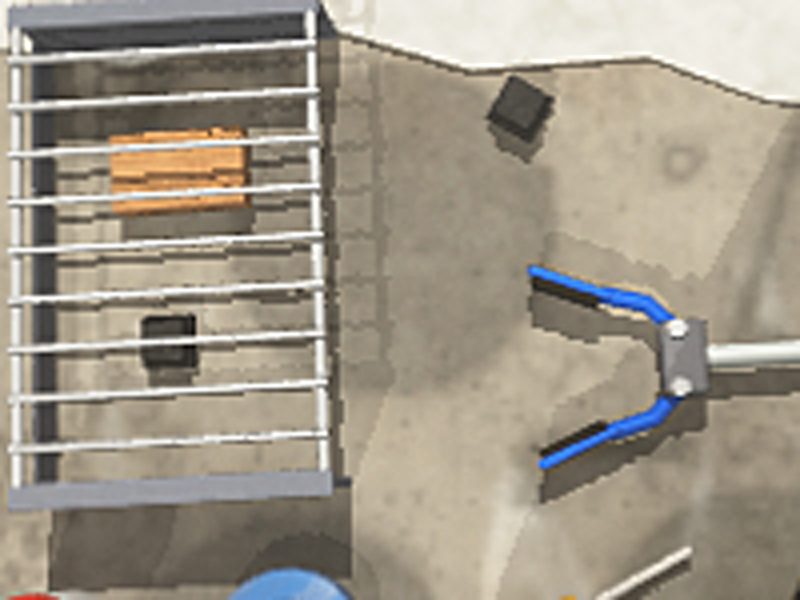

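Run:
```python
from h import *
im,d=load('t1')
f=lambda p,z:px2w(d,np.array(p,float)/4+[130,150],z)[:,:2]
t=f([(530,268),(542,465)],.028);h=f([(660,318),(708,320),(660,390),(708,393)],.03)
piv=f([(678,327),(681,386)],.032)
c=f([(142,316),(196,314),(196,364),(142,366)],.019).mean(0)
print('tips',t,'head',h.mean(0),'piv',piv,'cap',c)
v=t.mean(0)-h.mean(0);print('axis yaw',np.arctan2(v[1],v[0]),np.linalg.norm(v)); v=t[0]-t[1];print('perp',np.arctan2(v[1],v[0])+np.pi/2)
u=np.array([np.cos(1.641),np.sin(1.641)]);w=np.array([-u[1],u[0]])
for J in (t.mean(0)-.022*u,h.mean(0)+.066*u): print('J',J,'to cap u,w',(c-J)@u,(c-J)@w)
```

```text
tips [[ 0.45783949 -0.01225014]
 [ 0.35016262 -0.02092087]] head [ 0.41078518 -0.09744861] piv [[ 0.42598167 -0.09394406]
 [ 0.39379927 -0.09580506]] cap [0.41572586 0.1876866 ]
axis yaw 1.6544966419680565 0.08114718419707187
perp 1.6511484421407239
J [ 0.40554427 -0.03853131] to cap u,w 0.22494648241713247 -0.026024793432011792
J [ 0.40615554 -0.03161118] to cap u,w 0.21808627586745932 -0.024929612190477457
```

Run:
```python
from h import *
grab('wrist','w1'); im=load('t1')[0]
a=cv2.imread('pics/w1.png'); b=cv2.resize(im[170:280,340:440],(382,420),interpolation=cv2.INTER_CUBIC)
cv2.imwrite('pics/c4.png',cv2.resize(np.hstack([a,b]),(800,357)))
s=bot.observe();print(s['grip_width'],s['force'])
```

```text
0.05405837936236855 [-0.12935236  0.13235594 -0.6191436 ]
```

View pics/c4.png

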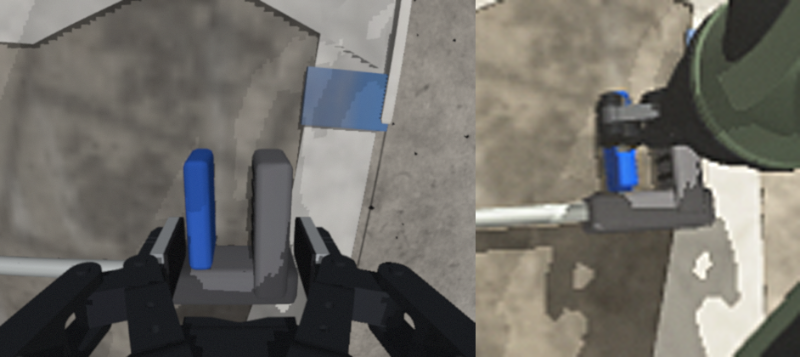

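The fingers straddle the grip and trigger correctly, but the jaws haven't moved yet. The tip spread is still 108 mm, so contact is only just being made. I close a bit more.

Request:
{"fn": "arm_command", "kwargs": {"gripper": [5.2,5.0,5.0,5.0], "slide": [[0,0,0],[0,0,0],[0,0,0],[0,0,0]], "turn": [[0,0,0],[0,0,0],[0,0,0],[0,0,0]], "force": 25}}

```text
clock: 3.0
position: [0.472, -0.3044, 0.0133]
tool_rot: [-3.142, 0.0, 0.071]
force: [-1.6, -0.8, 0.4]
grip_width: 0.0499
```

```bash
cat >> h.py <<'E'
def jaws(name,box=(130,195,330,285)):
    im,d=load(name); hsv=cv2.cvtColor(im,cv2.COLOR_BGR2HSV); m=cv2.inRange(hsv,(105,150,60),(130,255,255))
    x0,y0,x1,y1=box; m2=np.zeros_like(m); m2[y0:y1,x0:x1]=m[y0:y1,x0:x1]; m2[290:]=0
    cs=[c.reshape(-1,2) for c in cv2.findContours(m2,cv2.RETR_EXTERNAL,cv2.CHAIN_APPROX_NONE)[0] if len(c)>8]
    t=[]
    for c in cs:
        p=px2w(d,c,.028)[:,:2]; q=p[np.argsort(-p[:,1])[:3]].mean(0); t.append(q); print('tip',q.round(4),'len',np.ptp(p[:,1]).round(3),'px',c[c[:,0].argmin()])
    return np.array(t)
E
python3 - <<'E'
from h import *
grab('top','t2')
for n in('t0','t1','t2'): print(n);jaws(n)
s=bot.observe();print(s['grip_width'],s['force'])
E
```

```text
t0
tip [ 0.3528 -0.0205] len 0.076 px [265 265]
tip [ 0.4571 -0.0126] len 0.08 px [262 217]
t1
tip [ 0.3528 -0.0205] len 0.076 px [265 265]
tip [ 0.4571 -0.0126] len 0.08 px [262 217]
t2
tip [ 0.3528 -0.0205] len 0.076 px [265 265]
tip [ 0.4571 -0.0126] len 0.08 px [262 217]
0.049741904322904554 [ 0.62347399 -0.25584373 -0.80591096]
```

Run:
```python
from h import *
a=grab('wrist','w2'); b=load('w1')[0]; im=load('t2')[0]
print(np.abs(im.astype(int)-load('t1')[0]).max(), np.abs(a.astype(int)-b).mean())
cv2.imwrite('pics/c5.png',np.hstack([cv2.resize(x[150:400,180:380],(400,500),interpolation=cv2.INTER_CUBIC) for x in (b,a)]))
```

```text
108 3.623356009070295
```

View pics/c5.png

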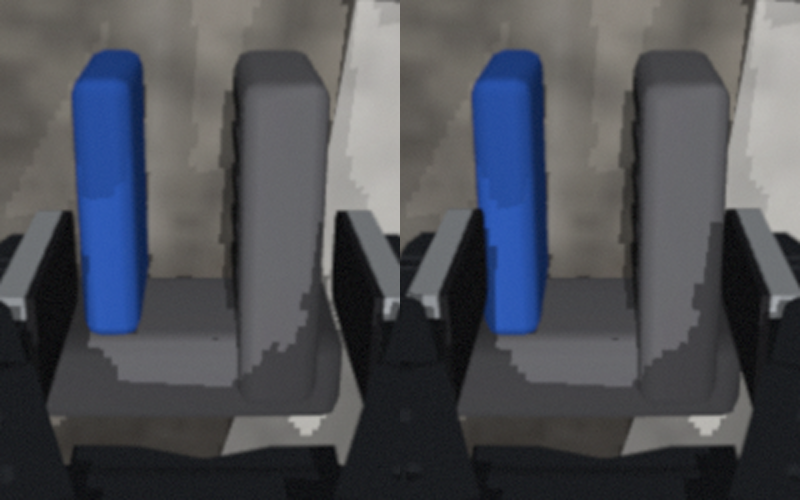

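Contact is only now being made at a reading of 50 mm, so I take up about 5 mm more.

Request:
{"fn": "arm_command", "kwargs": {"gripper": [4.8,4.6,4.5,4.5], "slide": [[0,0,0],[0,0,0],[0,0,0],[0,0,0]], "turn": [[0,0,0],[0,0,0],[0,0,0],[0,0,0]], "force": 25}}

```text
clock: 3.6
position: [0.4721, -0.3044, 0.0133]
tool_rot: [3.142, -0.0, 0.071]
force: [-0.1, 0.7, 0.2]
grip_width: 0.0449
```

Run:
```python
from h import *
grab('top','t3');jaws('t3');grab('wrist','w3')
s=bot.observe();print(s['grip_width'],s['force'])
```

```text
tip [ 0.3528 -0.0205] len 0.076 px [265 265]
tip [ 0.4571 -0.0126] len 0.08 px [262 217]
0.04475394780888352 [-0.92457385  0.87774661 -0.0651236 ]
```

Run:
```python
from h import *
a,d=load('w3'); s=bot.observe(); p=s['position']; Rm=R.from_euler('xyz',s['tool_rot']).as_matrix()
for dy in(-.0225,.0225):
  for dz in(0,-.019,-.05): print(dy,dz,w2px(d,p+Rm@[0,dy,dz]).round(0), w2px(d,p+Rm@[.011,dy,dz]).round(0))
b=load('t3')[0]
cv2.imwrite('pics/c6.png',np.hstack([cv2.resize(a,(480,360)),cv2.resize(b[195:285,255:335],(320,360))]))
b0=load('t0')[0]; print(np.abs(b[195:285,255:335].astype(int)-b0[195:285,255:335]).mean())
```

```text
-0.0225 0 [[240. 237.]] [[239. 217.]]
-0.0225 -0.019 [[236. 252.]] [[235. 230.]]
-0.0225 -0.05 [[227. 283.]] [[225. 258.]]
0.0225 0 [[325. 237.]] [[326. 217.]]
0.0225 -0.019 [[330. 252.]] [[331. 230.]]
0.0225 -0.05 [[340. 283.]] [[341. 258.]]
20.10361111111111
```

View pics/c6.png

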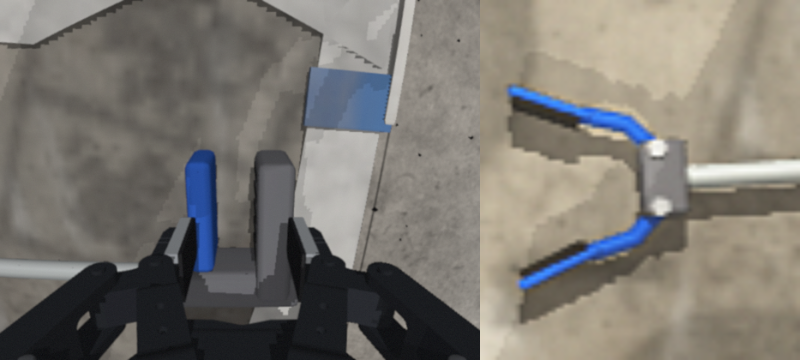

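The jaws still haven't moved at 45 mm, and the fingers' image scale (about 2.45 px/mm) suggests their ends sit well above z=0.013. I check the heights against features on the bench.

Run:
```python
from h import *
s=bot.observe()
for n in('t0','w0','w3'):
    im,d=load(n);hsv=cv2.cvtColor(im,cv2.COLOR_BGR2HSV)
    m=cv2.inRange(hsv,(100,60,60),(118,255,255))
    x0,y0,x1,y1=(395,170,435,200) if n=='t0' else (325,60,480,170)
    m2=np.zeros_like(m);m2[y0:y1,x0:x1]=m[y0:y1,x0:x1]
    c=max(cv2.findContours(m2,cv2.RETR_EXTERNAL,cv2.CHAIN_APPROX_NONE)[0],key=cv2.contourArea)
    r=cv2.minAreaRect(c);w=px2w(d,cv2.boxPoints(r),0)[:,:2]
    print(n,np.round(r[1],1),'ctr',px2w(d,[r[0]],0)[0].round(4),'sides',[round(float(np.linalg.norm(w[i]-w[i-1])),4) for i in(1,2)],'cam',d['T'][:3,3].round(3),'f',d['K'][0,0].round(1),'view',d['T'][:3,2].round(3))
# triangulate finger end seen in w3: pad edge length scale
a,d=load('w3'); cv2.imwrite('pics/c7.png',cv2.resize(a[230:400,160:400],(800,567),interpolation=cv2.INTER_CUBIC))
```

```text
t0 [14. 23.] ctr [ 0.5396 -0.3676  0.    ] sides [0.0545, 0.0334] cam [ 0.343 -0.046  0.893] f 395.3 view [ 0.146 -0.006 -0.989]
w0 [64.2 42.3] ctr [ 0.5378 -0.3652  0.    ] sides [0.0344, 0.0537] cam [ 0.541 -0.295  0.313] f 366.7 view [-0.287 -0.021 -0.958]
w3 [102.2  67.5] ctr [ 0.5383 -0.3651  0.    ] sides [0.0342, 0.054] cam [ 0.544 -0.299  0.193] f 366.7 view [-0.286 -0.021 -0.958]
```

View pics/c7.png

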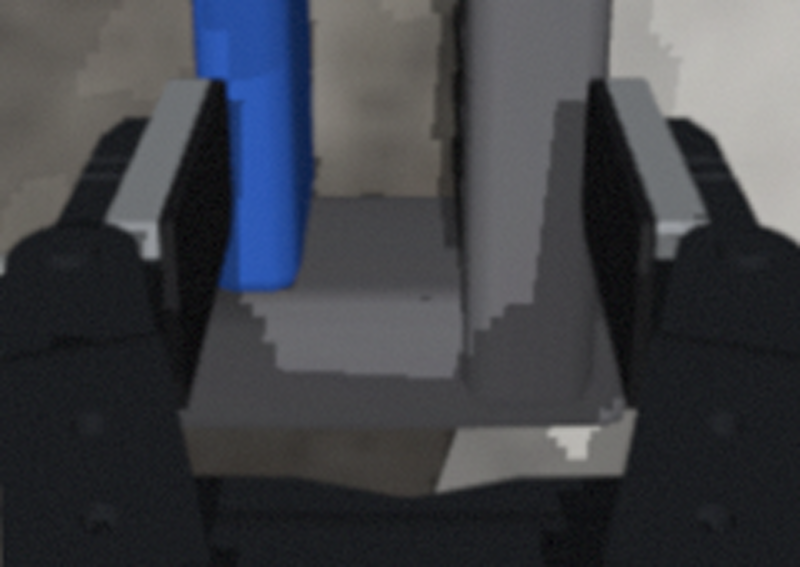

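Run:
```python
from h import *
a,d=load('w3'); s=bot.observe(); p=s['position']; Rm=R.from_euler('xyz',s['tool_rot']).as_matrix()
o=Rm.T@(d['T'][:3,3]-p); print('cam in tool',o.round(4))
def ray(px):
    w=px2w(d,[px],0)[0]; v=Rm.T@(w-d['T'][:3,3]); return v
for nm,px in (('body edge',(282,376)),('Ltip x+',(226.6,254.6)),('Lbase x+',(209.5,296)),('Rtip x+',(336.5,254.6))):
    v=ray(px)
    print(nm,[(x,(o+v*((x-o[0])/v[0])).round(4).tolist()) for x in (-.0425,-.011,0,.011,.038,.0425)], 'at |y|=.0225',(o+v*((np.sign(v[1])*.0225-o[1])/v[1])).round(4))
```

```text
cam in tool [ 0.0719 -0.0007 -0.1798]
body edge [(-0.0425, [-0.0425, -0.0005, -0.0541]), (-0.011, [-0.011, -0.0005, -0.0887]), (0, [0.0, -0.0005, -0.1008]), (0.011, [0.011, -0.0006, -0.1129]), (0.038, [0.038, -0.0006, -0.1425]), (0.0425, [0.0425, -0.0006, -0.1475])] at |y|=.0225 [-14.9128   0.0225  16.2745]
Ltip x+ [(-0.0425, [-0.0425, -0.0416, 0.0704]), (-0.011, [-0.011, -0.0304, 0.0016]), (0, [0.0, -0.0264, -0.0225]), (0.011, [0.011, -0.0225, -0.0465]), (0.038, [0.038, -0.0128, -0.1056]), (0.0425, [0.0425, -0.0112, -0.1154])] at |y|=.0225 [ 0.011  -0.0225 -0.0464]
Lbase x+ [(-0.0425, [-0.0425, -0.0435, 0.0114]), (-0.011, [-0.011, -0.0317, -0.0412]), (0, [0.0, -0.0276, -0.0596]), (0.011, [0.011, -0.0235, -0.078]), (0.038, [0.038, -0.0134, -0.1231]), (0.0425, [0.0425, -0.0117, -0.1306])] at |y|=.0225 [ 0.0136 -0.0225 -0.0824]
Rtip x+ [(-0.0425, [-0.0425, 0.0404, 0.0703]), (-0.011, [-0.011, 0.0291, 0.0015]), (0, [0.0, 0.0251, -0.0226]), (0.011, [0.011, 0.0212, -0.0466]), (0.038, [0.038, 0.0115, -0.1056]), (0.0425, [0.0425, 0.0099, -0.1155])] at |y|=.0225 [ 0.0073  0.0225 -0.0386]
```

The pad ends sit at tool dz≈−46 mm, so at z≈0.06. That is above the 40 mm handle, which explains why nothing was touched. I open and descend about 45 mm in guarded steps.

Request:
{"fn": "arm_command", "kwargs": {"gripper": [8.5,8.5,8.5,8.5,8.5], "slide": [[0,0,0],[0,0,0],[0,0,0],[0,0,0.8],[0,0,1.6]], "turn": [[0,0,0],[0,0,0],[0,0,0],[0,0,0],[0,0,0]]}}

```text
clock: 4.32
position: [0.4719, -0.3043, -0.0034]
tool_rot: [-3.141, 0.0, 0.071]
force: [-0.0, -0.3, 0.5]
grip_width: 0.0851
```

Request:
{"fn": "arm_command", "kwargs": {"gripper": [8.5,8.5,8.5], "slide": [[0,0,0.5],[0,0,1.0],[0,0,1.5]], "turn": [[0,0,0],[0,0,0],[0,0,0]]}}

```text
clock: 4.7
position: [0.472, -0.3044, -0.0181]
tool_rot: [-3.142, 0.0, 0.071]
force: [0.7, -0.3, -0.9]
grip_width: 0.0851
```

TCP z is now −0.018 with no contact, which confirms the offset. I go down the rest.

Request:
{"fn": "arm_command", "kwargs": {"gripper": [8.5,8.5,8.5], "slide": [[0,0,0.5],[0,0,1.0],[0,0,1.4]], "turn": [[0,0,0],[0,0,0],[0,0,0]]}}

```text
clock: 5.08
position: [0.472, -0.3044, -0.032]
tool_rot: [-3.142, 0.0, 0.07]
force: [-0.1, -0.6, 0.8]
grip_width: 0.085
```

Request:
{"fn": "arm_command", "kwargs": {"gripper": [6.5,6.0,5.7,5.6,5.6], "slide": [[0,0,0],[0,0,0],[0,0,0],[0,0,0],[0,0,0]], "turn": [[0,0,0],[0,0,0],[0,0,0],[0,0,0],[0,0,0]], "force": 25}}

```text
clock: 5.7
position: [0.4723, -0.3051, -0.0312]
tool_rot: [3.141, -0.001, 0.07]
force: [-1.4, -2.2, 5.8]
grip_width: 0.0561
```

Run:
```python
from h import *
grab('top','t4');jaws('t4');grab('wrist','w4')
s=bot.observe();print(s['grip_width'],s['force'],s['moment'])
```

```text
tip [ 0.3564 -0.0183] len 0.076 px [264 263]
tip [ 0.4541 -0.012 ] len 0.077 px [262 218]
0.05631575097585135 [-1.03333424 -3.26933613  5.04772494] [-0.4776979   0.19761904  0.15131276]
```

The handle is engaged and the jaw spread has narrowed. A 6 N upward force says the fingertips touch the bench lightly. I raise 3 mm and take up slightly more.

Request:
{"fn": "arm_command", "kwargs": {"gripper": [5.6,5.5,5.4,5.4], "slide": [[0,0,-0.2],[0,0,-0.4],[0,0,-0.4],[0,0,-0.4]], "turn": [[0,0,0],[0,0,0],[0,0,0],[0,0,0]], "force": 25}}

```text
clock: 6.3
position: [0.472, -0.3043, -0.0278]
tool_rot: [-3.141, 0.0, 0.071]
force: [0.1, 0.1, -2.5]
grip_width: 0.054
```

Run:
```python
from h import *
grab('top','t5');t=jaws('t5').mean(0);s=bot.observe();print(s['grip_width'],s['force'],s['position'],s['tool_rot'])
c=np.array([.4157,.1877]);u=np.array([np.cos(1.641),np.sin(1.641)]);w=np.array([-u[1],u[0]])
print(t,'tipmid->cap u,w',(c-t)@u,(c-t)@w)
```

```text
tip [ 0.3592 -0.0146] len 0.08 px [262 262]
tip [ 0.4497 -0.0106] len 0.077 px [261 221]
0.054501659682213446 [ 0.56438289 -1.11525726 -3.27316452] [ 0.47197626 -0.3043078  -0.02779128] [-3.14145960e+00  1.36990542e-04  7.05356533e-02]
[ 0.40444805 -0.01258704] tipmid->cap u,w 0.19900440159062283 -0.02527357034482816
```

Request:
{"fn": "arm_command", "kwargs": {"gripper": [5.4,5.4,5.4,5.4,5.4], "slide": [[0.2,-0.5,0.15],[0.8,-2,0.2],[1.4,-3.5,0.2],[2.0,-5,0.2],[2.5,-6.5,0.2]], "turn": [[0,0,0],[0,0,0],[0,0,0],[0,0,0],[0,0,0]], "force": 25}}

```text
clock: 6.98
position: [0.4929, -0.2363, -0.0297]
tool_rot: [-3.141, -0.0, 0.071]
force: [0.5, -0.2, -2.3]
grip_width: 0.054
```

Run:
```python
from h import *
grab('top','t6');t=jaws('t6').mean(0);s=bot.observe();print(s['grip_width'],s['force'],s['position'],s['tool_rot'])
c=np.array([.4157,.1877]);u=np.array([np.cos(1.641),np.sin(1.641)]);w=np.array([-u[1],u[0]])
print(t,'tipmid->cap u,w',(c-t)@u,(c-t)@w)
```

```text
tip [0.3813 0.052 ] len 0.078 px [232 251]
tip [0.4716 0.0592] len 0.08 px [230 210]
0.05426328920059584 [ 1.90992915  3.03564939 -2.95967381] [ 0.49350856 -0.23400896 -0.02973869] [-3.14022804e+00 -3.64936877e-04  7.31204878e-02]
[0.4264935  0.05561244] tipmid->cap u,w 0.13251930938145912 0.0015014928137233004
```

Request:
{"fn": "arm_command", "kwargs": {"gripper": [5.4,5.4,5.4,5.4,5.4], "slide": [[0,-1.5,0],[-0.1,-3,0],[-0.1,-4.5,0],[-0.1,-6,0],[-0.1,-7.5,0]], "turn": [[0,0,0],[0,0,0],[0,0,0],[0,0,0],[0,0,0]], "force": 25}}

```text
clock: 7.65
position: [0.486, -0.162, -0.0297]
tool_rot: [-3.142, -0.0, 0.071]
force: [-0.5, 0.4, -1.5]
grip_width: 0.0544
```

Request:
{"fn": "arm_command", "kwargs": {"gripper": [5.4,5.4,5.4,5.4,5.4], "slide": [[0,-1,0],[0,-2,0],[0,-3,0],[0,-4,0],[0,-5,0]], "turn": [[0,0,0],[0,0,0],[0,0,0],[0,0,0],[0,0,0]], "force": 25}}

```text
clock: 8.28
position: [0.4825, -0.1126, -0.0297]
tool_rot: [-3.142, 0.0, 0.07]
force: [-0.4, 0.7, -2.5]
grip_width: 0.0545
```

Run:
```python
from h import *
grab('top','t7');t=jaws('t7');s=bot.observe();print(s['grip_width'],s['force'],s['position'],s['tool_rot'])
im=load('t7')[0]
cv2.imwrite('pics/c8.png',cv2.resize(im[145:295,120:320],(800,600),interpolation=cv2.INTER_CUBIC))
```

```text
0.054253316758774026 [-0.47053671  2.48477649 -2.39873384] [ 0.4824967  -0.11109601 -0.0297448 ] [-3.14081938e+00  1.20023524e-04  7.17414680e-02]
```

View pics/c8.png

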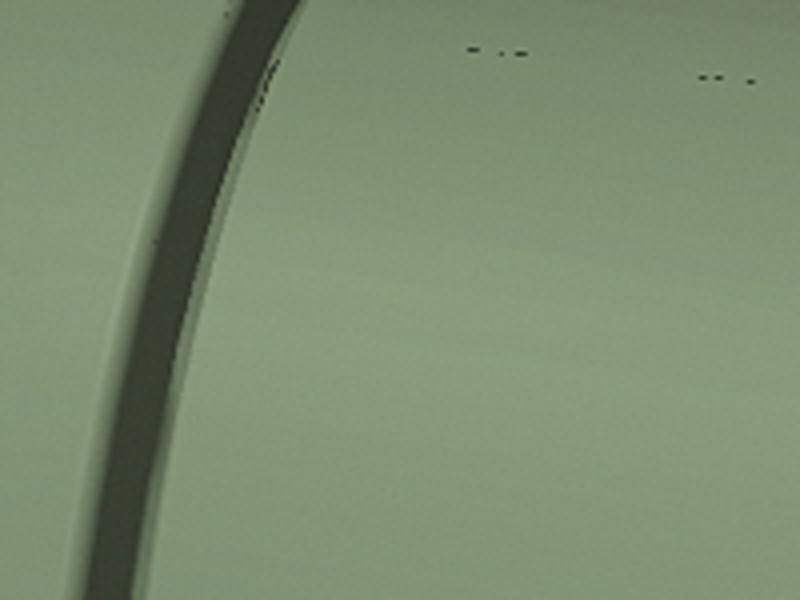

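The arm hides the jaws in the top view, so I check with masks in the scene view while moving the last 2.5 cm.

Request:
{"fn": "arm_command", "kwargs": {"gripper": [5.4,5.4,5.4,5.4], "slide": [[0,-0.8,0],[0,-1.6,0],[0,-2.4,0],[0,-2.5,0]], "turn": [[0,0,0],[0,0,0],[0,0,0],[0,0,0]], "force": 25}}

```text
clock: 8.82
position: [0.4808, -0.0875, -0.0297]
tool_rot: [-3.141, 0.0, 0.071]
force: [0.3, 0.6, -2.3]
grip_width: 0.054
```

```bash
cat >> h.py <<'E'
def sc(name,z=.017):
    im,d=load(name);hsv=cv2.cvtColor(im,cv2.COLOR_BGR2HSV)
    for nm,m in(('blue',cv2.inRange(hsv,(108,150,50),(130,255,255))),('black',cv2.inRange(hsv,(0,0,0),(180,255,45)))):
        n,l,st,c=cv2.connectedComponentsWithStats(m)
        for i in range(1,n):
            w=px2w(d,[c[i]],z)[0]
            if st[i,4]>8 and .3<w[0]<.6 and -.1<w[1]<.3: print(nm,st[i].tolist(),'W',w[:2].round(4))
E
python3 - <<'E'
from h import *
print('before');sc('s0');grab('scene','s1');print('now');sc('s1')
s=bot.observe();print(s['grip_width'],s['force'],s['position'])
d=load('s1')[1]; print('pred cap/J/block px',w2px(d,[[.4157,.1877,.01],[.5107,.1858,.011]]).round(0).tolist())
a=load('s1')[0]; cv2.imwrite('pics/c9.png',cv2.resize(a[210:360,100:300],(800,600),interpolation=cv2.INTER_CUBIC))
E
```

```text
before
blue [284, 223, 19, 8, 47] W [ 0.4434 -0.0703]
blue [321, 228, 7, 32, 108] W [ 0.37   -0.0527]
blue [271, 232, 10, 10, 29] W [ 0.4592 -0.0213]
black [219, 227, 16, 11, 108] W [0.544  0.0142]
black [274, 230, 15, 14, 100] W [ 0.448  -0.0294]
black [219, 316, 15, 15, 104] W [0.4033 0.2024]
black [213, 319, 4, 5, 10] W [0.4235 0.2083]
now
blue [280, 211, 13, 19, 131] W [ 0.4695 -0.08  ]
blue [263, 212, 7, 12, 63] W [ 0.5056 -0.0654]
blue [230, 287, 4, 4, 12] W [0.4426 0.1361]
blue [194, 288, 31, 28, 109] W [0.46   0.1825]
blue [253, 294, 5, 7, 19] W [0.4001 0.1304]
blue [242, 303, 17, 32, 108] W [0.3782 0.1808]
black [219, 228, 16, 10, 96] W [0.5434 0.0142]
black [199, 298, 16, 18, 74] W [0.4551 0.1929]
black [219, 316, 15, 14, 97] W [0.4032 0.2025]
0.05437025429794383 [-0.22518142  0.35492375 -2.21358313] [ 0.48081217 -0.08782067 -0.02970274]
pred cap/J/block px [[226.0, 318.0], [181.0, 294.0]]
```

Run:
```python
from h import *
d=load('s1')[1]
u=np.array([np.cos(1.63),np.sin(1.63)]);w=np.array([-u[1],u[0]])
def box(c,L): return np.array([[*(np.array(c)+a*u*.015+b*w*.015),z] for a in(-1,1) for b in(-1,1) for z in(0,.019)])
P=w2px(d,box([.4157,.1877],.03));print('pred cap bbox',P.min(0).round(1),P.max(0).round(1))
dt=load('t0')[1];dc=px2w(dt,[[260.5,175.7]],.019)[0];print('decoy top',dc)
P=w2px(d,box(dc[:2],.03));print('pred decoy bbox',P.min(0).round(1),P.max(0).round(1))
for n in('s0','s1'):
  im=load(n)[0]; g=im.max(2)
  for nm,(x0,y0,x1,y1) in(('cap',(205,300,245,340)),('decoy',(210,215,245,245))):
    for th in(45,65,85):
      m=(g[y0:y1,x0:x1]<th).astype(np.uint8); k,l,st,c=cv2.connectedComponentsWithStats(m)
      if k>1:
        i=1+st[1:,4].argmax(); print(n,nm,th,st[i,:2]+[x0,y0],st[i,:2]+st[i,2:4]+[x0,y0],st[i,4])
```

```text
pred cap bbox [212.8 304.3] [239.8 331.7]
decoy top [ 0.55334298 -0.00542377  0.019     ]
pred decoy bbox [217.8 218.4] [239.5 238.6]
s0 cap 45 [219 316] [234 330] 100
s0 cap 65 [219 314] [235 331] 141
s0 cap 85 [218 313] [235 332] 172
s0 decoy 45 [219 227] [235 238] 104
s0 decoy 65 [218 222] [236 239] 184
s0 decoy 85 [217 222] [238 240] 244
s1 cap 45 [219 317] [234 330] 92
s1 cap 65 [219 315] [235 331] 136
s1 cap 85 [218 314] [235 332] 170
s1 decoy 45 [219 228] [235 237] 94
s1 decoy 65 [218 223] [235 239] 150
s1 decoy 85 [217 222] [236 240] 220
```

View pics/c9.png

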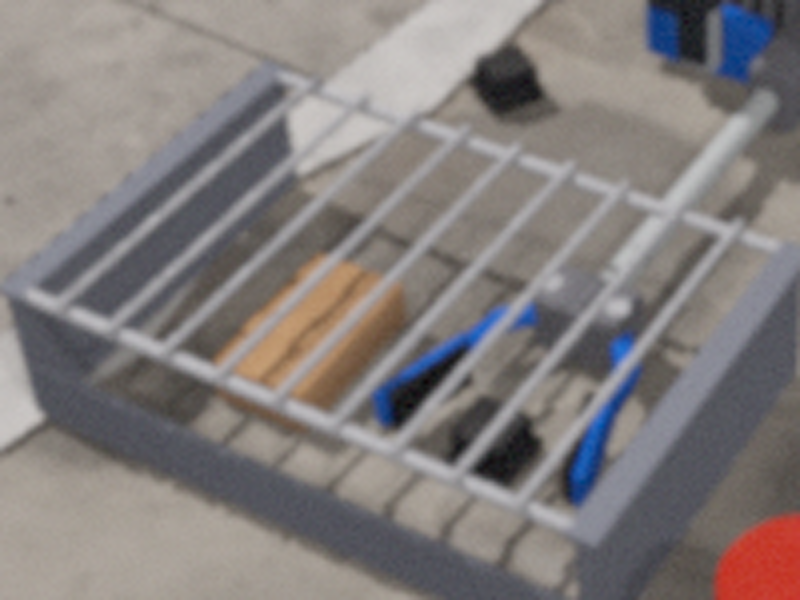

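The last view (crop, ×4) shows the cap at (490,440) between the open jaws, whose tips are at (385,410) and (580,490). It sits somewhat toward the tips, and the block at (310,330) is untouched. I go 6 mm deeper, then squeeze.

Request:
{"fn": "arm_command", "kwargs": {"gripper": [5.4,5.4,5.2,5.0,4.8], "slide": [[0,-0.3,0],[0,-0.6,0],[0,-0.6,0],[0,-0.6,0],[0,-0.6,0]], "turn": [[0,0,0],[0,0,0],[0,0,0],[0,0,0],[0,0,0]], "force": 30}}

```text
clock: 9.5
position: [0.4804, -0.0824, -0.0297]
tool_rot: [3.142, 0.0, 0.07]
force: [-0.6, -0.2, 0.7]
grip_width: 0.0478
```

Request:
{"fn": "arm_command", "kwargs": {"gripper": [4.6,4.4,4.2,4.0,4.0], "slide": [[0,0,0],[0,0,0],[0,0,0],[0,0,0],[0,0,0]], "turn": [[0,0,0],[0,0,0],[0,0,0],[0,0,0],[0,0,0]], "force": 35}}

```text
clock: 10.12
position: [0.4808, -0.0834, -0.0291]
tool_rot: [3.141, -0.001, 0.07]
force: [-1.3, -7.2, 14.1]
grip_width: 0.044
```

Request:
{"fn": "arm_command", "kwargs": {"gripper": [4.0,4.0], "slide": [[0,0,0],[0,0,0]], "turn": [[0,0,0],[0,0,0]], "force": 35}}

```text
clock: 10.38
position: [0.4808, -0.0834, -0.0291]
tool_rot: [3.141, -0.001, 0.07]
force: [-1.7, -6.4, 14.0]
grip_width: 0.0441
```

Run:
```python
from h import *
grab('scene','s2');sc('s2')
s=bot.observe();print(s['grip_width'],s['force'],s['position'])
```

```text
blue [280, 211, 13, 18, 128] W [ 0.4694 -0.0803]
blue [263, 212, 7, 12, 65] W [ 0.5053 -0.0652]
blue [219, 291, 13, 13, 42] W [0.4407 0.1574]
blue [225, 298, 29, 34, 111] W [0.3978 0.1799]
black [219, 228, 16, 10, 91] W [0.543  0.0142]
black [206, 305, 14, 18, 120] W [0.4333 0.1994]
black [219, 315, 16, 14, 49] W [0.4056 0.2028]
0.0436003247199378 [-2.35768167 -7.7793049  13.27538805] [ 0.48081228 -0.0833902  -0.02907772]
```

The grip stopped at 44 mm with 40 commanded, which is about 14 mm of trigger travel, so the cap is between the pads. I draw it out, easing up 2 mm to relieve the fingertips.

Request:
{"fn": "arm_command", "kwargs": {"gripper": [4.0,4.0,4.0,4.0,4.0], "slide": [[0,0,-0.1],[0,0.6,-0.2],[0,1.4,-0.2],[0,2.4,-0.2],[0,3.4,-0.2]], "turn": [[0,0,0],[0,0,0],[0,0,0],[0,0,0],[0,0,0]], "force": 35}}

```text
clock: 11.05
position: [0.4827, -0.1171, -0.0278]
tool_rot: [3.142, 0.0, 0.07]
force: [-0.5, 1.6, -0.9]
grip_width: 0.0434
```

Run:
```python
from h import *
grab('scene','s3');sc('s3')
s=bot.observe();print(s['grip_width'],s['force'],s['position'])
```

```text
blue [231, 278, 12, 13, 37] W [0.4431 0.1218]
blue [236, 285, 29, 35, 120] W [0.4004 0.1477]
blue [214, 307, 4, 5, 15] W [0.4373 0.1875]
black [219, 228, 16, 10, 99] W [0.5434 0.0145]
black [217, 292, 15, 21, 122] W [0.4353 0.1676]
black [230, 302, 15, 16, 59] W [0.4077 0.1733]
0.04351337001682078 [-1.34283885 -3.68867873 -0.3413096 ] [ 0.48273282 -0.11853901 -0.02771956]
```

The cap is following: its black patch moved about 3 cm with the jaws and none was left behind. I continue.

Request:
{"fn": "arm_command", "kwargs": {"gripper": [4.0,4.0,4.0,4.0,4.0], "slide": [[0,1.3,0],[0,2.6,0],[0,3.9,0],[0,5.2,0],[0,6.5,0]], "turn": [[0,0,0],[0,0,0],[0,0,0],[0,0,0],[0,0,0]]}}

```text
clock: 11.72
position: [0.4874, -0.182, -0.0277]
tool_rot: [-3.142, 0.0, 0.07]
force: [-1.4, 0.7, -1.1]
grip_width: 0.0431
```

Request:
{"fn": "arm_command", "kwargs": {"gripper": [4.0,4.0,4.0,4.0,4.0], "slide": [[0,1.3,0],[0,2.6,0],[0,3.9,0],[0,5.2,0],[0,6.5,0]], "turn": [[0,0,0],[0,0,0],[0,0,0],[0,0,0],[0,0,0]]}}

```text
clock: 12.35
position: [0.492, -0.2467, -0.0277]
tool_rot: [-3.142, 0.0, 0.07]
force: [-0.2, 0.0, -1.5]
grip_width: 0.0435
```

Request:
{"fn": "arm_command", "kwargs": {"gripper": [4.0,4.0,4.0,4.0,4.0], "slide": [[0,1.3,0],[0,2.6,0],[0,3.8,0],[0,4.5,0],[0,4.5,0]], "turn": [[0,0,0],[0,0,0],[0,0,0],[0,0,0],[0,0,0]]}}

```text
clock: 12.98
position: [0.4951, -0.2913, -0.0277]
tool_rot: [3.141, -0.0, 0.07]
force: [0.3, -0.6, -0.4]
grip_width: 0.0435
```

Run:
```python
from h import *
grab('top','t8');jaws('t8')
def capfind(n,box=(225,200,330,290)):
    im,d=load(n);m=(im.max(2)<60).astype(np.uint8);x0,y0,x1,y1=box
    k,l,st,c=cv2.connectedComponentsWithStats(m[y0:y1,x0:x1])
    for i in range(1,k):
        if st[i,4]>15: print('dark',st[i].tolist(),px2w(d,[c[i]+[x0,y0]],.019)[0][:2].round(4))
capfind('t8')
grab('scene','s4');sc('s4')
s=bot.observe();print(s['grip_width'],s['force'],s['position'])
```

```text
tip [0.4031 0.0089] len 0.081 px [252 241]
tip [0.4508 0.0122] len 0.079 px [251 220]
dark [27, 22, 18, 18, 68] [ 0.4304 -0.0108]
blue [266, 225, 23, 26, 93] W [ 0.4561 -0.021 ]
blue [287, 230, 22, 29, 140] W [ 0.4101 -0.0233]
black [219, 228, 16, 10, 103] W [0.5435 0.0143]
black [270, 235, 21, 22, 163] W [0.4344 0.0011]
0.04403990401896405 [ 0.61564841 -1.54517362 -0.52723623] [ 0.49518935 -0.29052344 -0.02770666]
```

The cap is at y≈−0.01, about 100 mm outside the mouth, and still in the jaws. I release gently.

Request:
{"fn": "arm_command", "kwargs": {"gripper": [4.4,4.7,5.0,5.3,5.6], "slide": [[0,0,0.1],[0,0,0.1],[0,0,0.1],[0,0,0.1],[0,0,0.1]], "turn": [[0,0,0],[0,0,0],[0,0,0],[0,0,0],[0,0,0]]}}

```text
clock: 13.7
position: [0.4951, -0.2907, -0.0287]
tool_rot: [-3.142, 0.0, 0.071]
force: [0.6, 0.5, -3.4]
grip_width: 0.0559
```

Request:
{"fn": "arm_command", "kwargs": {"gripper": [6,7,8.5,8.5,8.5], "slide": [[0,0,0],[0,0,0],[0,0,0],[0,0,0],[0,0,0]], "turn": [[0,0,0],[0,0,0],[0,0,0],[0,0,0],[0,0,0]]}}

```text
clock: 14.32
position: [0.4951, -0.2907, -0.0287]
tool_rot: [-3.142, -0.0, 0.071]
force: [0.6, -0.1, 0.3]
grip_width: 0.085
```

Request:
{"fn": "arm_command", "kwargs": {"gripper": [8.5,8.5,8.5,8.5,8.5], "slide": [[0,0,-2],[0,0,-5],[0,0,-9],[0,0,-13],[0,0,-17]], "turn": [[0,0,0],[0,0,0],[0,0,0],[0,0,0],[0,0,0]]}}

```text
clock: 14.95
position: [0.495, -0.2908, 0.1441]
tool_rot: [3.141, -0.001, 0.07]
force: [-0.6, -0.8, -1.3]
grip_width: 0.0851
```

Run:
```python
from h import *
grab('top','t9');t=jaws('t9')
def capfind(n,box):
    im,d=load(n);m=(im.max(2)<50).astype(np.uint8);x0,y0,x1,y1=box
    k,l,st,c=cv2.connectedComponentsWithStats(m[y0:y1,x0:x1])
    for i in range(1,k):
        if st[i,4]>10: print('dark',st[i].tolist(),px2w(d,[c[i]+[x0,y0]],.019)[0][:2].round(4))
capfind('t9',(225,200,330,290)); print('rack');capfind('t9',(150,222,205,255))
for n in('t0','t9'):
    im,d=load(n);m=cv2.inRange(cv2.cvtColor(im,cv2.COLOR_BGR2HSV),(5,90,80),(20,255,255));m[:170]=0;m[215:]=0;m[:,:145]=0;m[:,205:]=0
    print('block',np.argwhere(m>0).mean(0)[::-1].round(2),(m>0).sum())
grab('scene','s5');sc('s5')
s=bot.observe();print(s['grip_width'],s['force'],s['position'],s['clock'])
```

```text
tip [ 0.3765 -0.0077] len 0.076 px [259 254]
tip [ 4.823e-01 -3.000e-04] len 0.078 px [257 206]
dark [33, 9, 16, 7, 20] [ 0.4691 -0.0186]
dark [33, 31, 12, 7, 31] [ 0.4177 -0.0151]
dark [35, 44, 16, 9, 28] [ 0.3909 -0.0256]
rack
block [174.18 192.33] 559
block [174.27 192.43] 567
blue [274, 222, 15, 8, 46] W [ 0.4666 -0.0604]
blue [306, 227, 8, 32, 90] W [ 0.3954 -0.0415]
blue [256, 235, 3, 7, 19] W [ 0.4832 -0.0005]
black [219, 227, 16, 11, 107] W [0.5439 0.0141]
black [259, 229, 15, 14, 99] W [ 0.4726 -0.0162]
black [276, 245, 17, 12, 126] W [0.4216 0.0036]
0.08504683385395763 [ 0.53486088 -0.98460688  0.57625586] [ 0.49694236 -0.29181857  0.14669376] 15.05
```

```bash
python3 -c "
from workcell import job_done
print(job_done())"
```

```text
the job is handed in; nothing more can be done
None
```

The end cap is out on the open bench, and I handed the job in at about 15 s of the 46 s allowed. I slid the reacher in around the cap under the rack, squeezed the trigger, drew the cap out and let go.

- **Cap:** it lies near (0.42, −0.01), about 10 cm outside the rack's mouth. No black patch is left under the rack where it was. The robot's fingers never touched it.
- **Reacher:** the jaws are open again, with the tips about 106 mm apart (104 mm at the start, 48 mm while gripping). The arm is 17 cm clear above the handle.
- **Wood block:** it did not move; its centroid shifted 0.1 px.
- **Look-alike cap:** the black cap in the open stayed where it was.

Three measurements disagreed:

- **Finger length:** the finger ends sit about 46 mm behind the reported tool point. My first closing passed above the handle without touching it, so I descended 45 mm further in guarded steps.
- **Fingertip contact:** the fingertips pressed on the bench with about 14 N at most during the squeeze, under the 40 N limit.
- **Cap depth:** the top and scene cameras differed by a few millimetres on how deep the cap lay, so I went in 6 mm further before squeezing.

After letting go I checked with colour masks in the top and scene pictures, not by eye, because my last allowed picture view went on the jaws standing either side of the cap.

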